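# Rock a stuck tube block out of a dry-block heater

### The job

The aluminium tube block has stuck in the well of the dry-block heater and has to come out so that the well can be wiped. Take the block by the T-handle screwed into it and rock it from side to side (both ways, across the handle's bar) while easing it up, until it frees; do not let it fly up or topple. Finish still holding the block by the handle, level and still, right over the well and just clear of the heater's top, one to three centimetres, and leave the other things on the bench where they stand.

Things in the scene. Friction and masses are not known exactly. Their poses are not given: they have to be found in the camera images.
- heater: The dry-block heater, fixed to the bench: white box on a teal base, 210 mm long (its x), 150 mm wide (its y), 95 mm high; a sloping control panel at its -x end. Origin: centre of its underside, on the bench; z up.
- well (a point): Centre of the well's mouth in the heater's flat top, 95 mm above the bench; axes as the heater's. The well is a pocket 79 mm (x) by 59 mm (y), 30 mm deep with a flat floor; it leaves the block 2.5 mm of room at each long side (y) and 1.5 mm at each end. Tilting the block about x slides one side up while the other side's strip holds; tilting it back raises the other side. Several swings free it.
- block: The aluminium tube block with handle: 76 mm (its x) by 54 mm (y) by 40 mm high, two rows of four bores in its top; about 0.42 kg in all. At the start it stands on the well's floor, axes along the heater's, its upper 10 mm standing out. Origin: centre of its underside; z up through the handle.
- handle (a point): Centre of the bar of the T-handle, 130 mm above the block's underside; axes as the block's. An 8 mm steel rod screwed into the middle of the block's top carries a horizontal round black bar, 22 mm in diameter and 70 mm long along the block's x. Pinched across (fingers on its +y and -y sides) the bar can turn, stiffly, between the fingers.
- spare_block: A loose spare tube block without handle, 76 x 54 x 40 mm, with smaller bores, lying on the bench beside the heater; not to be moved. Origin: centre of its underside.
- tube_rack: A loose white tube rack, 108 x 60 mm and 102 mm high with the capped tubes in it, standing on the bench beside the heater; not to be moved. Origin: centre of its underside.
- tip_box: A loose box of pipette tips with a blue lid, 120 x 82 x 67 mm, on the bench behind the heater; not to be moved. Origin: centre of its underside.
- strip_left (a joint): Sprung steel strip along the well's +y wall, 8 mm below the heater's top, that presses on the block's side and holds it by about 45 N of friction (15 % more or less); a straight pull against both strips takes some 95 N. Value in m: 0 as the block stands, + as it springs inwards, at most 0.0025 either way (6 N per mm). The block is free once its underside is above the strips.
- strip_right (a joint): Sprung steel strip along the well's -y wall, 8 mm below the heater's top, that presses on the block's side and holds it by about 45 N of friction (15 % more or less); a straight pull against both strips takes some 95 N. Value in m: 0 as the block stands, + as it springs inwards, at most 0.0025 either way (6 N per mm). The block is free once its underside is above the strips.
Not all that is in view belongs to the job. Leave any red or yellow look-alike of the block alone.

How it is judged:
On the way, in this order (a step that is already met when the one before it is completed fails the run):
1. the block, still in the well, is rocked over to the +y side (y of handle in the frame of well above 0.003 m and angle between block's own z axis and vertical above 0.02 rad and z of block in the frame of well below -0.008 m), for 0.05 s.
2. the block, still in the well, is rocked over to the -y side (y of handle in the frame of well below -0.003 m and angle between block's own z axis and vertical above 0.02 rad and z of block in the frame of well below -0.004 m), for 0.05 s.
3. the block's underside is above the heater's top (z of block in the frame of well above 0.003 m), for 0.05 s.
At the end, for the whole second after the job is handed in: The block hangs in the gripper, not touching the heater: its underside's centre 4 to 40 mm above the heater's top and within 30 mm of over the well's centre, the block within 0.14 rad (8 degrees) of level and at rest (under 0.03 m/s) (z of block in the frame of well between 0.004 and 0.04 m and horizontal distance between block and well below 0.03 m and angle between block's own z axis and vertical below 0.14 rad and contact force between block and the fingers above 1 N and contact force between block and heater below 0.1 N and linear speed of block below 0.03 m/s); the arm keeps its last pose, push and grip.
It fails at once if the block is let fly up more than 90 mm above the heater (z of block in the frame of well above 0.09 m).
It fails at once if the block is toppled (tilted over 0.6 rad) (angle between block's own z axis and vertical above 0.6 rad).
It fails at once if a bystander is pushed more than 20 mm (distance of any of spare_block, tube_rack, tip_box from where it was at the start of the episode above 0.02 m).
It also fails if it takes over 54 s, if anything falls off the work surface, if the arm or the gripper's body presses on something with over 40 N, if the wrist force passes 120 N, or if a joint passes its speed limit or range.

### The arm

A 7-joint arm with a two-finger parallel gripper is mounted at the origin on the work surface. World frame = base frame: x ahead of the robot, y to its left, z up, the work surface at z = 0. Lengths are in m, angles in rad, forces in N, time in s.
With the tool pointing down it reaches from about 0.425 to 1.025 m from the base axis. Payload 9.4 kg.
Tool frame: the origin (TCP) lies where the fingers leave the gripper's body, on its centre line; the fingertips stand 84 mm ahead of it and the grasp point (between the pads) lies 65 mm ahead of it (manip.grasp_offset is the distance from the TCP to the grasp point, in m); z points along the fingers, y is the line along which they close (so a half turn about z gives the same grasp; the last joint's range is limited). The gripper opens to 93 mm and grips with 3 to 60 N. Pads are 15 mm wide; open, the fingers measure 128 mm over their backs; the gripper's body (75 mm by 188 mm) begins 65 mm behind the grasp point.
Start: joints at [1.264, 0.599, -0.003, 1.599, 0.002, 0.943, -0.08], TCP at [0.165, -0.706, 0.303] pointing down, gripper open.
Joint ranges: [-2.57, 2.57], [-0.35, 1.97], [-1.29, 1.29], [0.11, 2.56], [-1.05, 4.19], [0.11, 1.86], [-2.63, 2.63]. Speed limits (rad/s): [2.22, 2.22, 3.01, 3.01, 3.14, 3.14, 3.14].

### API

Orientations are given as [roll, pitch, yaw] about the fixed x, y, z axes, in that order (R = Rz(yaw) Ry(pitch) Rx(roll)).
In Python, from bench import manip gives the robot as it stands.
- The arm moves only by the tool jog_arm, never from a script. Its argument "motion" is a list that holds one entry, the list of rows, each a list of 7 numbers: the shift along the world's x, y, z in cm, then the turn, a rotation vector about the world's x, y, z in degrees, then the closure in counts, from 0 (fully open) to 255 (shut). In form: [[[dx, dy, dz, rx, ry, rz, grip], ...]]. A call has 1 to 12 rows; each row shifts and turns the commanded pose from where the row before left it; what a row does not reach is not made up. A row lasts 1/8 s, in which the tool goes at most 62.5 mm and 10.7 degrees, less where a joint would pass 70% of its speed; a pose out of reach is approached as far as the arm can. A call is refused whole if a number of a shift passes 6.25 or a number of a turn 10.7, either way. A call with a gripper value outside its range is refused whole. The fingers move at their own pace and stop on an object; "grip_force" is the grip in N (left out, the last holds). Time passes only in rows, so rows that do not move let the fingers close. It gives the time, the measured TCP pose, the force, the opening and the grip force at its end, in the units of the state.
- manip.observe(): the state, without advancing time (a new reading comes with each control period).
- manip.grab_frame(name): name is "scene" or "top" or "wrist"; returns a dict with "frame" (400x640x3 uint8, red, green, blue), "depth" (400x640 float32, m along the optical axis (not along the pixel's ray), 0 where there is no reading), "K" (3x3 intrinsics, pixels), "k1" (the pictures are not rectified: a ray, as slopes to the right and down, at radius r is drawn at 1 + k1 r^2 times it, then the intrinsics apply), "world_to_cam" (4x4, takes a point from world to camera coordinates); the wrist camera has in their place "hand_eye" (4x4, takes a point from camera to tool coordinates, whose origin is the TCP and whose axes are the flange's). Camera axes: x right, y up, looking along -z (the intrinsics and any distortion apply to the point x, -y, -z); pixel columns grow to the right and rows downward; lengths in m; the calibration is good to about 2 mm. A picture is of the moment at which its call begins: read the wrist's pose just before it.
- manip.finish_job(): hands the job in; it is judged then, once.
The state is a dict: "t": time; "joint_pos": joint angles; "joint_vel": joint speeds; "tau": joint torques, N m; "ee_pos": TCP position; "tcp_rot": TCP orientation; "wrist_force": force on the tool from outside, world axes, zero at the start; "moment": the same for the moment, N m; "finger_gap": finger opening in m; "finger_force": force on a finger pad.
Only numpy, scipy, OpenCV 4.12 (cv2) and the standard library are available. Lean on these libraries where they do the work, as an engineer would, in place of code of your own. Each camera call takes 0.05 s, during which the arm holds its last target. There are 200 camera calls.

## Working session

There is one attempt and no reset: what is moved stays moved. The work goes in short steps, Python scripts to look and compute and a tool call to move; the robot and the scene stay as the last step left them, time stands still between calls to the robot, and variables do not carry over. Pictures are saved under pics/ and viewed, at most 10 in all, crops included, and the job is handed in when it is done.

Besides the shell and the picture viewer there is one more tool, called after ">>>" as name([rows], argument=value, ...), one row to a line, values as JSON. jog_arm: Moves the arm, as the interface text tells. Its arguments: {"type":"object","properties":{"motion":{"type":"array"},"grip_force":{"type":"number"}},"required":["motion"]}

```bash
mkdir -p pics; cat > h.py <<'E'
import numpy as np, cv2
from bench import manip
def px2w(f,u,v,d=None):
    K=f["K"]; 
    if d is None: d=float(np.median(f["depth"][int(v)-1:int(v)+2,int(u)-1:int(u)+2]))
    xd=(u-K[0,2])/K[0,0]; yd=(v-K[1,2])/K[1,1]; x,y=xd,yd
    for _ in range(10):
        s=1+f["k1"]*(x*x+y*y); x,y=xd/s,yd/s
    p=np.array([x*d,-y*d,-d,1]); return (np.linalg.inv(f["world_to_cam"])@p)[:3]
def save(n,im): cv2.imwrite("pics/"+n,im[:,:,::-1])
E
python3 - <<'E'
from h import *
for n in("scene","top"):
    f=manip.grab_frame(n); np.save(n+".npy",f,allow_pickle=True); save(n+".png",f["frame"])
print(manip.observe())
E
```

```text
{'t': 0.1, 'joint_pos': array([ 1.26429387,  0.60006666, -0.00255475,  1.60006484,  0.00178638,
        0.94284219, -0.07978948]), 'joint_vel': array([-0.00014298, -0.00242758, -0.00245494, -0.00166328,  0.00040787,
        0.00029091, -0.00188628]), 'tau': array([ 6.24264503e-03, -7.66555667e+01,  1.50253527e+00, -2.52940214e+01,
       -5.23520156e-02,  1.36263945e-02,  3.88147976e-05]), 'ee_pos': array([ 0.16507919, -0.70563296,  0.30192515]), 'tcp_rot': array([-3.14021841e+00,  1.11374390e-04,  2.29872951e-01]), 'wrist_force': array([-0.44094439, -0.16615014,  0.13353959]), 'moment': array([-0.02870438, -0.00062784,  0.03569376]), 'finger_force': 0.0, 'finger_gap': 0.09305219818407551}
```

View pics/scene.png

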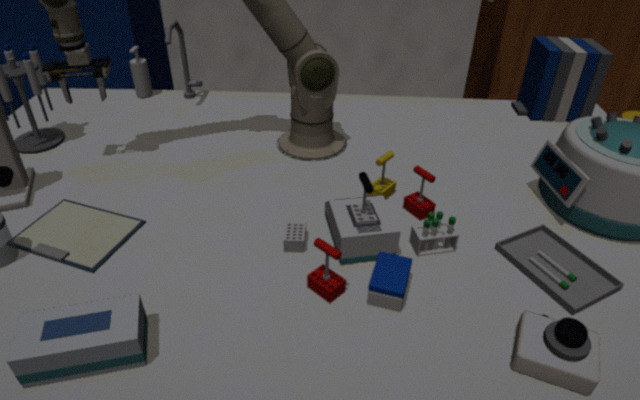

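View pics/top.png

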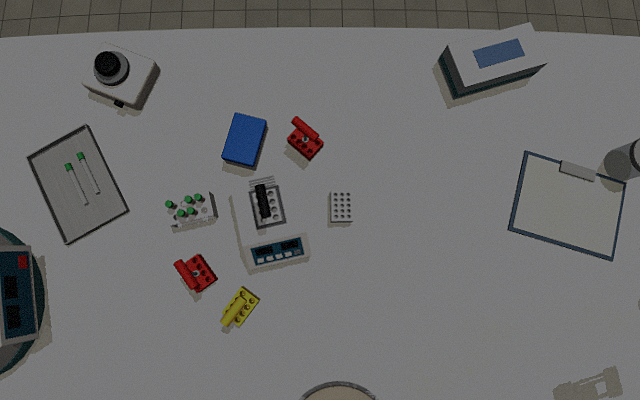

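The scene view shows the white heater at (360,225) with a black T-handle at (366,184). The top view shows the heater at (265,225), with the aluminium block and black bar at (264,203). In the top view these could be mistaken for the block:
- red ones at (305,138) and (197,272)
- a yellow one at (240,308)
- the handle-less spare at (341,207)

I choose the grey block with the black bar in the heater at (264,203), and will check it in a crop.

```bash
python3 - <<'E'
from h import *
f=np.load("top.npy",allow_pickle=True).item()
save("crop.png",cv2.resize(f["frame"][165:280,160:320],None,fx=5,fy=5,interpolation=cv2.INTER_CUBIC)*2 if False else np.clip(cv2.resize(f["frame"][165:280,160:320],None,fx=5,fy=5,interpolation=cv2.INTER_CUBIC).astype(int)*2,0,255).astype(np.uint8))
# bar: points with z 0.2..0.24, heater top 0.085..0.1
H,W=f["depth"].shape
P=np.full((H,W,3),np.nan)
for v in range(100,320):
    for u in range(140,360):
        if f["depth"][v,u]>0: P[v,u]=px2w(f,u,v,float(f["depth"][v,u]))
np.save("P.npy",P)
m=(P[...,2]>.19); vv,uu=np.nonzero(m); sel=P[m]
print(len(sel),uu.min(),uu.max(),vv.min(),vv.max(),sel.mean(0),sel[:,2].max(),sel.min(0))
print(cv2.minAreaRect(sel[:,:2].astype(np.float32)))
box=m*0
m=(abs(P[...,2]-.095)<.006); m[:,:225]=0; m[:,315:]=0; m[:170]=0
sel=P[m]; print(len(sel),cv2.minAreaRect(sel[:,:2].astype(np.float32)))
for n,(u,v) in dict(top=(240,180),spare=(341,207)).items(): print(n,P[v,u])
f2=np.linalg.inv(f["world_to_cam"]); print(f2)
E
```

```text
368 255 271 184 218 [0.54133636 0.15855983 0.20390814] 0.21038882926305214 [0.50690517 0.14243618 0.19270159]
((0.5421770811080933, 0.15922664105892181), (0.07005485147237778, 0.021927980706095695), 12.40625286102295)
3717 ((0.5376697182655334, 0.1596367061138153), (0.1701517403125763, 0.14856518805027008), 12.400854110717773)
top [0.60669781 0.22336937 0.09381554]
spare [ 0.55212358 -0.01704256  0.00680866]
[[-0.01291501  0.9897287  -0.14237384  0.41688788]
 [-0.99974966 -0.01017959  0.01992468  0.06952774]
 [ 0.01827072  0.14259553  0.9896124   1.07020004]
 [ 0.          0.          0.          1.        ]]
```

View pics/crop.png

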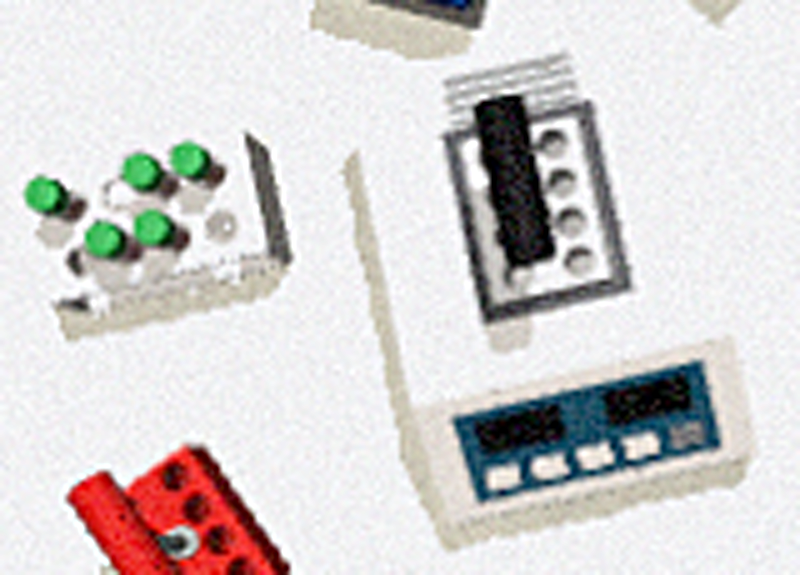

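The crop confirms it: a grey aluminium block in the heater well with a black bar, bar centre at about top-view pixel (263,201). The heater yaw is 12.4°, since the panel end (-x) faces the robot. The bar is at about (0.542, 0.159).

>>> jog_arm([
  [[2,3,0.5,0,0,-0.8,0],[3.5,6,0.5,0,0,0,0],[3.5,6,0.5,0,0,0,0],[3.5,6,0.5,0,0,0,0],[3.5,6,0.5,0,0,0,0],[3.5,6,0.5,0,0,0,0],[3.5,6,0.5,0,0,0,0],[3.5,6,0.5,0,0,0,0],[3.5,6,0,0,0,0,0],[3.5,6,0,0,0,0,0],[2,6,0,0,0,0,0],[0,6,0,0,0,0,0]],
])

```text
t: 1.6
ee_pos: [0.4889, -0.0695, 0.3389]
tcp_rot: [-3.141, -0.001, 0.216]
wrist_force: [1.4, -0.3, -0.9]
finger_gap: 0.0928
finger_force: 0.0
```

>>> jog_arm([
  [[0.5,6,0,0,0,0,0],[0.5,6,0,0,0,0,0],[0,3,0,0,0,0,0],[0,0,0,0,0,0,0],[0,0,0,0,0,0,0]],
])

```text
t: 2.22
ee_pos: [0.4976, 0.0773, 0.3389]
tcp_rot: [3.141, 0.001, 0.215]
wrist_force: [-0.5, -1.0, -0.2]
finger_gap: 0.093
finger_force: 0.0
```

>>> jog_arm([
  [[2.2,4,0,0,0,0,0],[2.2,4.2,0,0,0,0,0],[0,0,0,0,0,0,0],[0,0,0,0,0,0,0]],
])

```text
t: 2.72
ee_pos: [0.5417, 0.1584, 0.3387]
tcp_rot: [3.141, 0.001, 0.214]
wrist_force: [0.2, -0.7, 0.2]
finger_gap: 0.0932
finger_force: 0.0
```

```bash
python3 - <<'E'
from h import *
from scipy.spatial.transform import Rotation as R
o=manip.observe(); f=manip.grab_frame("wrist"); save("wrist.png",np.clip(f["frame"].astype(int)*2,0,255).astype(np.uint8))
T=np.eye(4); T[:3,:3]=R.from_euler("xyz",o["tcp_rot"]).as_matrix(); T[:3,3]=o["ee_pos"]
f["world_to_cam"]=np.linalg.inv(T@f["hand_eye"])
P=np.array([[px2w(f,u,v,float(f["depth"][v,u])) for u in range(0,640,3)] for v in range(0,400,3)])
d=f["depth"][::3,::3]
m=(P[...,2]>.18)&(P[...,2]<.215)&(d>0)&(np.hypot(P[...,0]-.542,P[...,1]-.159)<.06)
s=P[m]; print(o["ee_pos"],o["tcp_rot"],len(s),s.max(0),cv2.minAreaRect(s[:,:2].astype(np.float32)))
E
```

```text
[0.54165591 0.15837715 0.33871991] [3.14067133e+00 1.26434731e-03 2.13952144e-01] 369 [0.57848431 0.17708908 0.20662751] ((0.5431838035583496, 0.1610063910484314), (0.06946568191051483, 0.020997008308768272), 12.87823486328125)
```

View pics/wrist.png

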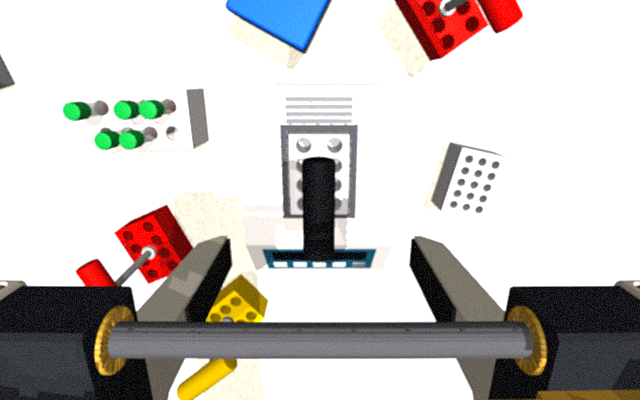

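The wrist view shows the bar at (318,205), centred between the fingers and aligned with them. Next I go down and grip.

>>> jog_arm([
  [[0.05,0.1,-2,0,0,0,0],[0,0,-2,0,0,0,0],[0,0,-2,0,0,0,0],[0,0,-1.85,0,0,0,0],[0,0,0,0,0,0,0],[0,0,0,0,0,0,200],[0,0,0,0,0,0,255],[0,0,0,0,0,0,255],[0,0,0,0,0,0,255],[0,0,0,0,0,0,255],[0,0,0,0,0,0,255],[0,0,0,0,0,0,255]],
], grip_force=60)

```text
t: 4.28
ee_pos: [0.5422, 0.1613, 0.2606]
tcp_rot: [-3.142, 0.0, 0.216]
wrist_force: [0.5, -0.3, -0.2]
finger_gap: 0.0275
finger_force: 0.0
```

>>> jog_arm([
  [[0,0,0,0,0,0,255],[0,0,0,0,0,0,255],[0,0,0,0,0,0,255]],
])

```text
t: 4.65
ee_pos: [0.5425, 0.1601, 0.2606]
tcp_rot: [3.14, 0.0, 0.215]
wrist_force: [0.3, -5.7, 2.2]
finger_gap: 0.0207
finger_force: 60.0
```

>>> jog_arm([
  [[-0.05,0.25,0.03,-0.8,-0.2,0,255],[-0.05,0.25,0.03,-0.8,-0.2,0,255],[-0.05,0.25,0.03,-0.8,-0.2,0,255],[0,0,0,0,0,0,255]],
])

```text
t: 5.15
ee_pos: [0.5409, 0.1672, 0.2613]
tcp_rot: [3.096, -0.0, 0.215]
wrist_force: [2.2, -7.2, -0.5]
finger_gap: 0.0205
finger_force: 60.0
```

>>> jog_arm([
  [[-0.05,0.25,0.05,-0.8,-0.2,0,255],[-0.05,0.25,0.05,-0.8,-0.2,0,255],[-0.05,0.25,0.05,-0.8,-0.2,0,255],[0,0,0,0,0,0,255],[0,0,0,0,0,0,255]],
])

```text
t: 5.78
ee_pos: [0.5392, 0.174, 0.2619]
tcp_rot: [3.053, -0.0, 0.214]
wrist_force: [4.3, -8.8, -8.6]
finger_gap: 0.0206
finger_force: 60.0
```

>>> jog_arm([
  [[0.05,-0.25,0.04,0.8,0.2,0,255],[0.05,-0.25,0.04,0.8,0.2,0,255],[0.05,-0.25,0.04,0.8,0.2,0,255],[0.05,-0.25,0.04,0.8,0.2,0,255],[0.05,-0.25,0.04,0.8,0.2,0,255],[0.05,-0.25,0.04,0.8,0.2,0,255],[0.05,-0.25,0.04,0.8,0.2,0,255],[0.05,-0.25,0.04,0.8,0.2,0,255],[0.05,-0.25,0.04,0.8,0.2,0,255],[0.05,-0.25,0.04,0.8,0.2,0,255],[0.05,-0.25,0.04,0.8,0.2,0,255],[0,0,0,0,0,0,255]],
])

```text
t: 7.28
ee_pos: [0.5432, 0.1502, 0.2649]
tcp_rot: [-3.067, 0.006, 0.218]
wrist_force: [2.5, 7.9, -32.0]
finger_gap: 0.0208
finger_force: 60.0
```

```bash
cat > blk.py <<'E'
from h import *
from scipy.spatial.transform import Rotation as R
f=manip.grab_frame("scene"); import sys
save(sys.argv[1],np.clip(cv2.resize(f["frame"][150:280,290:450],None,fx=5,fy=4.6,interpolation=cv2.INTER_CUBIC).astype(int)*2,0,255).astype(np.uint8))
o=manip.observe(); print(o["t"],o["ee_pos"],o["tcp_rot"],o["wrist_force"],o["moment"])
E
python3 blk.py s1.png
```

```text
7.325 [0.54321727 0.15026138 0.2649665 ] [-3.06723749  0.0059961   0.21799147] [  3.37049857   7.7327041  -33.0153967 ] [ 0.62018881 -1.0843371  -0.08469936]
```

View pics/s1.png

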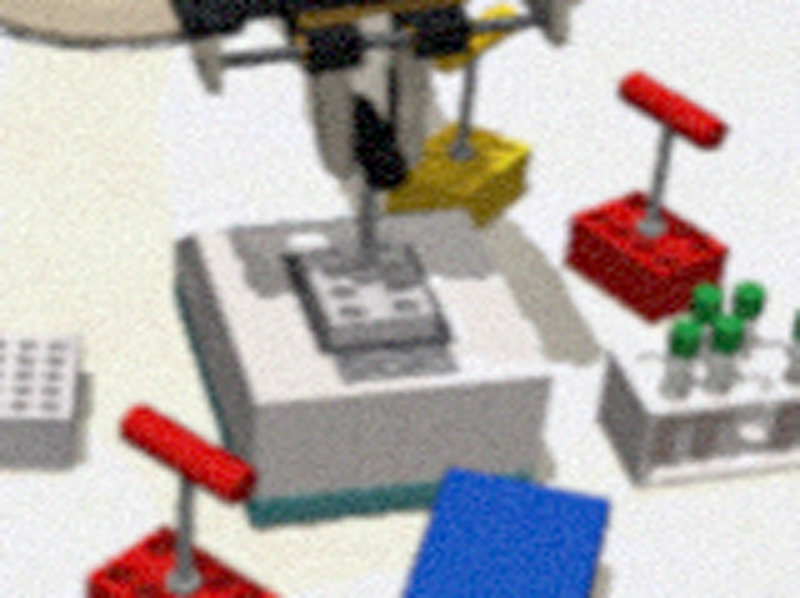

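The crop shows the bar held at (378,145) and the block still seated in the well at (370,300), tilted slightly to -y, with the heater unmoved. I push further over to -y, then swing back.

>>> jog_arm([
  [[0.07,-0.3,0.02,0.5,0.1,0,255],[0.07,-0.3,0.02,0.5,0.1,0,255],[0,0,0,0,0,0,255]],
])

```text
t: 7.7
ee_pos: [0.5443, 0.1454, 0.2655]
tcp_rot: [-3.048, 0.006, 0.219]
wrist_force: [1.9, 10.4, -31.1]
finger_gap: 0.0208
finger_force: 60.0
```

>>> jog_arm([
  [[-0.06,0.3,0.03,-0.8,-0.2,0,255],[-0.06,0.3,0.03,-0.8,-0.2,0,255],[-0.06,0.3,0.03,-0.8,-0.2,0,255],[-0.06,0.3,0.03,-0.8,-0.2,0,255],[-0.06,0.3,0.03,-0.8,-0.2,0,255],[-0.06,0.3,0.03,-0.8,-0.2,0,255],[-0.06,0.3,0.03,-0.8,-0.2,0,255],[-0.06,0.3,0.03,-0.8,-0.2,0,255],[-0.06,0.3,0.03,-0.8,-0.2,0,255],[-0.06,0.3,0.03,-0.8,-0.2,0,255],[-0.06,0.3,0.03,-0.8,-0.2,0,255],[0,0,0,0,0,0,255]],
])

```text
t: 9.2
ee_pos: [0.538, 0.1738, 0.269]
tcp_rot: [3.071, 0.003, 0.215]
wrist_force: [2.1, -7.5, -22.7]
finger_gap: 0.0208
finger_force: 60.0
```

>>> jog_arm([
  [[0.07,-0.3,0.04,0.9,0.2,0,255],[0.07,-0.3,0.04,0.9,0.2,0,255],[0.07,-0.3,0.04,0.9,0.2,0,255],[0.07,-0.3,0.04,0.9,0.2,0,255],[0.07,-0.3,0.04,0.9,0.2,0,255],[0.07,-0.3,0.04,0.9,0.2,0,255],[0.07,-0.3,0.04,0.9,0.2,0,255],[0.07,-0.3,0.04,0.9,0.2,0,255],[0.07,-0.3,0.04,0.9,0.2,0,255],[0.07,-0.3,0.04,0.9,0.2,0,255],[0,0,0,0,0,0,255]],
])

```text
t: 10.58
ee_pos: [0.544, 0.1467, 0.2724]
tcp_rot: [-3.047, 0.004, 0.218]
wrist_force: [-0.4, 6.6, -30.5]
finger_gap: 0.0206
finger_force: 60.0
```

>>> jog_arm([
  [[-0.07,0.3,0.04,-0.9,-0.2,0,255],[-0.07,0.3,0.04,-0.9,-0.2,0,255],[-0.07,0.3,0.04,-0.9,-0.2,0,255],[-0.07,0.3,0.04,-0.9,-0.2,0,255],[-0.07,0.3,0.04,-0.9,-0.2,0,255],[-0.07,0.3,0.04,-0.9,-0.2,0,255],[-0.07,0.3,0.04,-0.9,-0.2,0,255],[-0.07,0.3,0.04,-0.9,-0.2,0,255],[-0.07,0.3,0.04,-0.9,-0.2,0,255],[-0.07,0.3,0.04,-0.9,-0.2,0,255],[0,0,0,0,0,0,255]],
])

```text
t: 11.95
ee_pos: [0.5376, 0.173, 0.2756]
tcp_rot: [3.069, 0.006, 0.215]
wrist_force: [4.2, -8.0, -34.5]
finger_gap: 0.0208
finger_force: 60.0
```

>>> jog_arm([
  [[0.07,-0.3,0.04,0.9,0.2,0,255],[0.07,-0.3,0.04,0.9,0.2,0,255],[0.07,-0.3,0.04,0.9,0.2,0,255],[0.07,-0.3,0.04,0.9,0.2,0,255],[0.07,-0.3,0.04,0.9,0.2,0,255],[0.07,-0.3,0.04,0.9,0.2,0,255],[0.07,-0.3,0.04,0.9,0.2,0,255],[0.07,-0.3,0.04,0.9,0.2,0,255],[0.07,-0.3,0.04,0.9,0.2,0,255],[0.07,-0.3,0.04,0.9,0.2,0,255],[0,0,0,0,0,0,255]],
])

```text
t: 13.32
ee_pos: [0.5431, 0.1464, 0.2789]
tcp_rot: [-3.047, 0.007, 0.218]
wrist_force: [-0.0, 7.2, -41.9]
finger_gap: 0.0203
finger_force: 60.0
```

>>> jog_arm([
  [[-0.07,0.3,0.04,-0.9,-0.2,0,255],[-0.07,0.3,0.04,-0.9,-0.2,0,255],[-0.07,0.3,0.04,-0.9,-0.2,0,255],[-0.07,0.3,0.04,-0.9,-0.2,0,255],[-0.07,0.3,0.04,-0.9,-0.2,0,255],[-0.07,0.3,0.04,-0.9,-0.2,0,255],[-0.07,0.3,0.04,-0.9,-0.2,0,255],[-0.07,0.3,0.04,-0.9,-0.2,0,255],[-0.07,0.3,0.04,-0.9,-0.2,0,255],[-0.07,0.3,0.04,-0.9,-0.2,0,255],[0,0,0,0,0,0,255]],
])

```text
t: 14.7
ee_pos: [0.5395, 0.177, 0.2881]
tcp_rot: [3.074, -0.004, 0.218]
wrist_force: [-2.1, 0.5, -3.6]
finger_gap: 0.0203
finger_force: 60.0
```

It is free: the force is now just the block's weight. I raise it, then level and centre it.

>>> jog_arm([
  [[0,0,0.3,0,0,0,255],[0,0,0.3,0,0,0,255],[0,0,0.4,0,0,0,255],[0.05,-0.3,0.3,0.8,0.1,0,255],[0.05,-0.3,0.3,0.8,0.1,0,255],[0.05,-0.3,0.3,0.8,0.1,0,255],[0.05,-0.3,0.2,0.8,0.1,0,255],[0.05,-0.3,0.2,0.8,0.2,0,255],[0.05,-0.2,0,0,0,0,255],[0,0,0,0,0,0,255],[0,0,0,0,0,0,255],[0,0,0,0,0,0,255]],
])

```text
t: 16.2
ee_pos: [0.5425, 0.1591, 0.3101]
tcp_rot: [-3.14, -0.007, 0.216]
wrist_force: [0.2, 1.0, -2.7]
finger_gap: 0.0211
finger_force: 60.0
```

```bash
python3 blk.py s2.png; python3 - <<'E'
from h import *
f=manip.grab_frame("scene"); c=np.linalg.inv(f["world_to_cam"]); print(c[:3,3])
d=f["depth"]; P=np.full((400,640,3),np.nan)
for v in range(150,280):
    for u in range(290,450):
        if d[v,u]>0: P[v,u]=px2w(f,u,v,float(d[v,u]))
a=np.radians(12.4); q=P[...,:2]-[.5425,.1605]
hx=q[...,0]*np.cos(a)+q[...,1]*np.sin(a); hy=-q[...,0]*np.sin(a)+q[...,1]*np.cos(a)
m=(abs(hx)<.05)&(abs(hy)<.04)&(P[...,2]>.135)&(P[...,2]<.175)
A=np.c_[hx[m],hy[m],np.ones(m.sum())]; z=P[...,2][m]; k=np.ones(len(z),bool)
for _ in range(6):
    s=np.linalg.lstsq(A[k],z[k],rcond=None)[0]; k=abs(A@s-z)<.004
print(m.sum(),k.sum(),s,"extent",[ (np.percentile(A[k][:,i],2),np.percentile(A[k][:,i],98)) for i in(0,1)])
E
```

```text
16.25 [0.54247161 0.15900622 0.31006158] [-3.13965609 -0.00737862  0.21608373] [-0.46157258 -0.4310771  -2.69954315] [0.01548536 0.07745647 0.00075975]
[1.50920125 0.07389597 0.83588409]
547 341 [ 0.00980432 -0.03184319  0.15265171] extent [(np.float64(-0.032519156552896104), np.float64(0.04367204741358468)), (np.float64(-0.030897771725225797), np.float64(0.022397049601212082))]
```

View pics/s2.png

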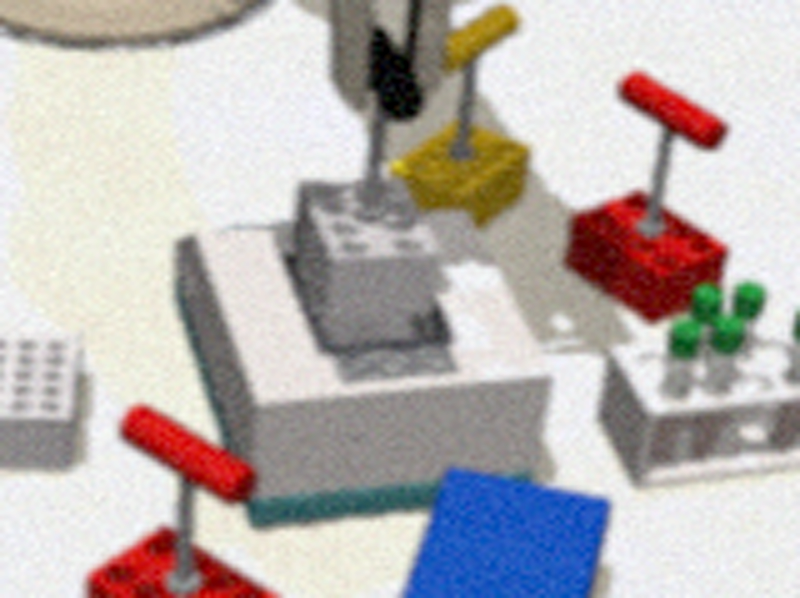

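The crop shows the block hanging from the handle at (370,250) over the well. The depth fit puts its underside about 18 mm above the top with about 0.03 rad of tilt, and the neighbouring items in this crop are undisturbed. I hand in now.

```bash
python3 -c "
from bench import manip
print(manip.finish_job())"
```

```text
the job is handed in; nothing more can be done
None
```

The block came free after rocking it both ways and was handed in held by its handle over the well, about 18 mm above the heater's top, about 0.03 rad off level and with nothing else touched; no verdict was returned.

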